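Wedge the soldering block flush in its jig with the hanging spacer

TASK

Lift the steel spacer up and off its peg and, keeping hold of it, slide it down into the one gap beside the soldering block that is wide enough for it (next to the thin stop bar), about midway along the block and nearly down to the jig's base plate. Then push the block sideways with the spacer until it sits flush against the thick stop bar, and finish like that: still gripping the spacer upright in the gap and pressing the block against the thick bar. Leave the jar, the dish and the burnisher where they are.

Things in the scene. Friction and masses are not known exactly. Their poses are not given: they have to be found in the camera images.
- spacer: Loose flat steel bar, 30 (x) x 9 (y, thickness) x 90 mm (z, upright), 0.15 kg; origin: underside's centre. Bottom up: blade 0-34 mm, window through the thickness 34-54 mm (18 mm wide), grip tab 54-90 mm. Hangs with the peg through its window, the window's upper edge on the peg, underside 39 mm above the table, its y along the stand's y; the tab stands free above the peg.
- stand: Fixed peg stand: wooden base 90 x 90 x 10 mm, steel rod of 12 mm diameter, 94 mm high, upright at the origin (underside's centre, on the table); a level peg of 6 mm diameter leaves the rod along the stand's -y, axis 90 mm above the table. The spacer hangs 40 to 50 mm from the rod's axis.
- peg_tip (a point): Top of the peg's upturned free end, 78 mm from the rod's axis along the stand's -y, 98 mm above the table, 5 mm above the peg's upper side (93 mm). To clear it the spacer is raised 7 to 12 mm (window 20 mm high; peg and upturned end together 11 mm), then drawn off along the stand's -y.
- jig: Fixed dark steel base plate, 140 (x) x 170 (y) x 8 mm; origin: underside's centre, on the table. On it, side by side along its y: a stop bar, a gap, the block, a gap, the other stop bar, all with the jig's yaw (the block within 0.03 rad).
- tile: Loose pale refractory soldering block, 90 (x) x 80 (y) x 30 mm, 0.2 to 0.4 kg, lying on the base plate between the stop bars; origin at its underside's centre (8 mm above the table), top at 38 mm. It slides sideways with about 1 to 3 N. The gap at the thick bar's side is 3 to 7 mm at first (too narrow for the spacer), at the thin bar's side 14 to 18 mm.
- thin_stop: Fixed steel stop bar, 110 (x) x 10 (y) x 30 mm, on the base plate 61 mm from the jig's centre along the jig's +y or -y (varies); origin at its underside's centre. Top 38 mm above the table.
- thick_stop: Fixed steel stop bar, 110 (x) x 32 (y) x 30 mm, on the base plate 61 mm from the jig's centre on the side opposite the thin bar; origin at its underside's centre. Top 38 mm above the table. The block is flush when its centre is 56 mm from this bar's centre along y.
- jar: Bystander: small white closed jar, 48 mm across, 55 mm high; origin at its underside's centre.
- dish: Bystander: shallow green bowl, 130 mm across, 22 mm high; origin at its underside's centre.
- burnisher: Bystander: hand tool like a screwdriver with a black handle, about 0.2 m long, lying on the table behind the jig.

How it is judged (in metres and radians):
On the way, in this order (a step that is already met when the one before it is completed fails the run):
1. the spacer is lifted off the peg and held clear of it (contact force between the fingers and spacer above 2 N and horizontal distance between spacer and peg_tip above 0.05 m and contact force between spacer and stand below 0.1 N), for 0.2 s.
2. the held spacer is down in the gap between thin bar and block (contact force between the fingers and spacer above 2 N and (y of spacer in the frame of thin_stop between 0.0075 and 0.0255 m or y of spacer in the frame of thin_stop between -0.0255 and -0.0075 m) and (y of spacer in the frame of tile between 0.0395 and 0.0575 m or y of spacer in the frame of tile between -0.0575 and -0.0395 m) and x of spacer in the frame of tile between -0.03 and 0.03 m and z of spacer in the frame of jig below 0.02 m and angle between spacer's own z axis and vertical below 0.12 rad), for 0.2 s.
At the end, for the whole second after the job is handed in: Spacer gripped, upright (0.12 rad), underside within 12 mm of the base plate, between thin bar and block, within 30 mm of the block's middle; block at rest, flush with the thick bar (1.8 mm, 0.02 rad), pressed by the spacer and against the thick bar with over 1.5 N (all of step 2 and (y of tile in the frame of thick_stop between 0.0542 and 0.0578 m or y of tile in the frame of thick_stop between -0.0578 and -0.0542 m) and angle between the y axis of tile and the y axis of thick_stop, either way round below 0.02 rad and contact force between spacer and tile above 1.5 N and contact force between tile and thick_stop above 1.5 N and linear speed of tile below 0.01 m/s); the arm keeps its last pose, push and grip.
It fails at once if the jar is disturbed (moved more than 30 mm) (distance of jar from where it was at the start of the episode above 0.03 m).
It fails at once if the dish is disturbed (moved more than 30 mm) (distance of dish from where it was at the start of the episode above 0.03 m).
It fails at once if the burnisher is disturbed (moved more than 30 mm) (distance of burnisher from where it was at the start of the episode above 0.03 m).
It also fails if it takes over 51 s, if anything falls off the work surface, if the arm or the gripper's body presses on something with over 40 N, if the wrist force passes 120 N, or if a joint passes its speed limit or range.

ROBOT

A 6-joint arm with a two-finger parallel gripper is mounted at the origin on the work surface. World frame = base frame: x ahead of the robot, y to its left, z up, the work surface at z = 0. Lengths are in mm, angles in degrees, forces in N, time in s.
With the tool pointing down it reaches from about 300 to 850 mm from the base axis. Payload 4.2 kg.
Tool frame: the origin (TCP) lies on the mounting face of the last link; the fingertips stand 191 mm ahead of it and the grasp point (between the pads) lies 172 mm ahead of it; z points along the fingers, y is the direction in which the jaws open and shut (so a half turn about z gives the same grasp; the last joint's range is limited). The gripper opens to 91 mm and grips with 3 to 60 N. Pads are 32 mm wide; open, the fingers measure 118 mm over their backs; the gripper's body (76 mm by 178 mm) begins 60 mm behind the grasp point.
Start: joints at [-77.521, 18.312, 89.639, -0, 72.044, -1.146], TCP at [135.448, -558.817, 404.776] pointing down, gripper open.
Joint ranges: [-177.97, 177.97], [-48.28, 115.42], [12.27, 149.76], [-77.06, 257.06], [2.81, 150.46], [-146.56, 146.56]. Speed limits (degrees/s): [147.25, 147.25, 180, 180, 180, 180].

INTERFACE

Orientations are given as [roll, pitch, yaw] about the fixed x, y, z axes, in that order (R = Rz(yaw) Ry(pitch) Rx(roll)).
In Python, from workcell import env gives the robot as it stands.
- The arm moves only by the shell command python3 -m handwheel 'ROWS' [FORCE]. ROWS is JSON, a list of rows, each an object with "gripper": the opening in per cent of the stroke, from 0 (shut) to 100 (fully open); "travel": the shift along the tool's x, y, z in m, a list of three; "twist": the turn about the tool's z in rad. In form: [{"gripper": gripper, "travel": [x, y, z], "twist": twist}, ...]. A call has 1 to 5 rows; each row shifts and turns the commanded pose from where the row before left it, along the tool's axes as they then stand; what a row does not reach is not made up. A row lasts 1/12 s, in which the tool goes at most 41.7 mm and 7.16 degrees, less where a joint would pass 70% of its speed; a pose out of reach is approached as far as the arm can. A call with a gripper value outside its range is refused whole. The fingers move at their own pace and stop on an object; FORCE is the grip in N (left out, the last holds). Time passes only in rows, so rows that do not move let the fingers close. It gives the time, the measured TCP pose, the force and the opening at its end, in the units of the state.
- env.state(): the state, without advancing time (a new reading comes with each control period).
- env.grab_frame(name): name is "scene" or "top" or "wrist"; returns a dict with "frame" (480x640x3 uint8, red, green, blue), "intrinsics" (3x3 intrinsics, pixels), "extrinsics" (4x4, takes a point from camera to world coordinates). Camera axes: x right, y down, z forward; pixel columns grow to the right and rows downward; lengths in mm; the calibration is good to about 2 mm. A picture is of the moment at which its call begins. There is no depth.
- env.job_done(): hands the job in, once; it reports no verdict.
Trained networks look in the newest picture that a camera, given by its name, has taken for a name from the list of things; names that differ only in an ending like _2 or _b are one class to them, and where a whole thing is asked for, a point or a joint stands for the part that bears it (a point fixed in the world has none). Each returns a list of dicts, best first, with "confidence" (0 to 1); they miss things now and then, are a little off and sometimes report something else, mostly with a low value. They report only what shows in the picture. A call takes as long as a camera call.
- env.trace(camera, thing): "pixels" (480x640 bool, what is visible of it) and "uv" ([column, row] in pixels, amid what is visible of it).
- env.pinpoint(camera, thing): "uv" ([column, row] in pixels: a listed point, or the origin of a listed thing).
The state is a dict: "time_s": time; "qpos": joint angles; "qvel": joint speeds; "effort": joint torques, N m; "ee_pos": TCP position; "ee_rot": TCP orientation; "force": force on the tool from outside, world axes, zero at the start; "torque": the same for the moment, N m; "gripper_width": finger opening in mm.
Only numpy, scipy, OpenCV 4.12 (cv2) and the standard library are available. Lean on these libraries where they do the work, as an engineer would, in place of code of your own. Each camera call takes 0.05 s, during which the arm holds its last target. There are 200 camera calls.

## Working session

There is one attempt and no reset: what is moved stays moved. The work goes in short steps, Python scripts to look and compute and a shell command to move; the robot and the scene stay as the last step left them, time stands still between calls to the robot, and variables do not carry over. Pictures are saved under pics/ and viewed, about 8 in all and at most 12, crops included, and the job is handed in when it is done.

```bash
ls; mkdir -p pics
python3 - <<'E'
from workcell import env
import cv2, numpy as np
print(env.state())
for n in ("scene","top"):
    f=env.grab_frame(n); cv2.imwrite(f"pics/{n}0.png",f["frame"][:,:,::-1])
    print(n,f["intrinsics"].tolist(),np.round(f["extrinsics"],4).tolist())
    for t in ("spacer","stand","peg_tip","jig","tile","thin_stop","thick_stop","jar","dish","burnisher"):
        r=env.pinpoint(n,t)[:2]; print(t,[(np.round(d["uv"],1).tolist(),round(d["confidence"],2)) for d in r])
E
```

```text
pics
{'time_s': 0.0, 'qpos': array([-7.75193283e+01,  1.83517432e+01,  8.97046521e+01,  2.06708639e-04,
        7.20411008e+01, -1.14605329e+00]), 'qvel': array([ 0.0603952 ,  0.09318563, -0.03205982,  0.03934523,  0.17586207,
        0.06045357]), 'effort': array([-2.80694461e-03, -4.12461448e+01, -2.31971794e+01,  7.25554302e-02,
        4.57105518e-02, -1.40552047e-04]), 'ee_pos': array([ 135.43470611, -558.66736185,  403.93083563]), 'ee_rot': array([-1.79902527e+02, -2.14651500e-03,  1.36266593e+01]), 'force': array([-1.0749747 ,  0.33013663,  0.15944507]), 'torque': array([ 0.02145883, -0.04073409,  0.01858142]), 'gripper_width': 91.00566739114772}
scene [[479.06294083783246, 0.0, 321.04205707045435], [0.0, 479.06294083783246, 236.93512169973224], [0.0, 0.0, 1.0]] [[0.7403, 0.5765, -0.3458, 882.353], [0.6722, -0.627, 0.3938, -283.5829], [0.0102, -0.524, -0.8517, 760.2024], [0.0, 0.0, 0.0, 1.0]]
spacer [([366.7, 166.0], 0.73), ([223.8, 278.3], 0.59)]
stand [([373.2, 156.9], 0.57)]
peg_tip [([355.9, 152.5], 0.94)]
jig []
tile [([372.6, 158.4], 0.61), ([204.3, 307.1], 0.56)]
thin_stop [([188.2, 345.5], 0.57)]
thick_stop [([224.5, 277.9], 0.95)]
jar [([393.8, 284.2], 0.62)]
dish [([451.0, 213.7], 0.78)]
burnisher [([303.4, 403.2], 0.56), ([395.0, 284.7], 0.34)]
top [[540.81065064737, 0.0, 311.76763746447267], [0.0, 540.81065064737, 236.99836666436832], [0.0, 0.0, 1.0]] [[-0.0104, -0.9906, 0.1366, 475.059], [-0.9995, 0.0061, -0.0317, 44.9578], [0.0306, -0.1369, -0.9901, 932.0738], [0.0, 0.0, 0.0, 1.0]]
spacer [([175.6, 274.6], 0.76), ([450.2, 265.0], 0.68)]
stand [([152.9, 281.1], 0.86)]
peg_tip [([184.9, 266.4], 0.81)]
jig []
tile [([420.9, 281.0], 0.81)]
thin_stop [([450.4, 266.5], 0.93)]
thick_stop [([388.6, 285.0], 0.94)]
jar [([271.1, 164.5], 0.72)]
dish [([162.4, 167.9], 0.9)]
burnisher [([413.1, 152.6], 0.66)]
```

View pics/top0.png

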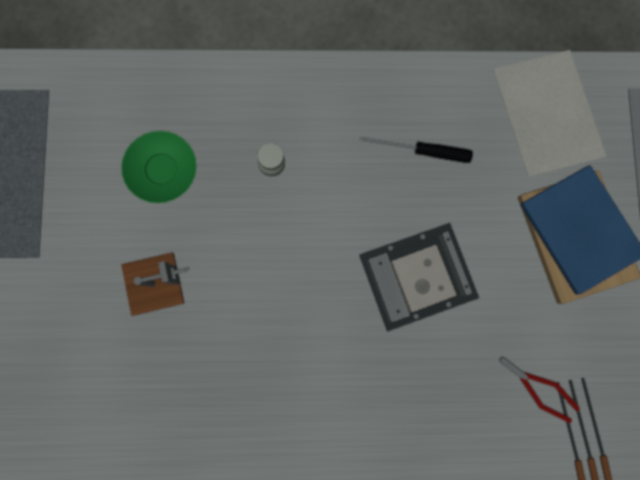

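View pics/scene0.png

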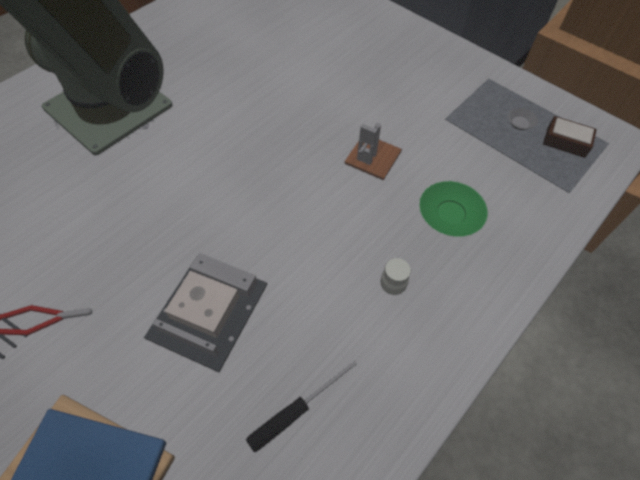

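```bash
cat > h.py <<'E'
from workcell import env
import cv2, numpy as np
from scipy.spatial.transform import Rotation as Ro
def plane(f,uv,z):
    uv=np.atleast_2d(np.asarray(uv,float)); K,E=f["intrinsics"],f["extrinsics"]
    d=(np.c_[uv,np.ones(len(uv))]@np.linalg.inv(K).T)@E[:3,:3].T
    c=E[:3,3]; return c+d*((z-c[2])/d[:,2])[:,None]
def proj(f,P):
    K,E=f["intrinsics"],f["extrinsics"]; p=(np.atleast_2d(P)-E[:3,3])@E[:3,:3]
    p=p@K.T; return p[:,:2]/p[:,2:]
def rect(f,mask,z):
    c=max(cv2.findContours(mask.astype(np.uint8),0,1)[0],key=cv2.contourArea)[:,0]
    p=plane(f,c,z)[:,:2].astype(np.float32); return cv2.minAreaRect(p)
E
python3 - <<'E'
from h import *
Z=dict(spacer=39,stand=0,peg_tip=98,tile=8,thin_stop=8,thick_stop=8,jar=0,dish=0,burnisher=5)
for n in ("scene","top"):
    f=env.grab_frame(n)
    for t,z in Z.items():
        for d in env.pinpoint(n,t)[:1]: print(n,t,np.round(plane(f,d["uv"],z)[0],1),round(d["confidence"],2))
    for t,z in (("tile",38),("thin_stop",38),("thick_stop",38),("stand",10),("spacer",129)):
        for d in env.trace(n,t)[:1]: print(n,t,"rect",[np.round(v,1).tolist() for v in rect(f,d["pixels"],z)],d["pixels"].sum(),round(d["confidence"],2))
E
```

```text
scene spacer [539.9 230.   39. ] 0.58
scene stand [522.2 288.3   0. ] 0.89
scene peg_tip [543.7 206.8  98. ] 0.65
scene tile [ 524. -171.    8.] 0.96
scene thin_stop [ 550.3 -228.9    8. ] 0.96
scene thick_stop [ 511.  -118.5    8. ] 0.78
scene jar [730.9  83.7   0. ] 0.82
scene dish [728.9 275.4   0. ] 0.71
scene burnisher [ 753.5 -166.1    5. ] 0.84
scene tile rect [[531.2, -172.4], [99.6, 87.4], 20.0] 2954 0.89
scene thin_stop rect [[555.6, -228.5], [115.6, 15.8], 18.4] 642 0.72
scene thick_stop rect [[516.6, -114.9], [120.0, 40.7], 17.6] 1346 0.69
scene stand rect [[524.5, 283.2], [90.5, 97.8], 10.8] 1164 0.98
scene spacer rect [[554.5, 207.7], [29.0, 89.0], 36.0] 486 0.6
top spacer [543.  235.6  39. ] 0.59
top stand [526.8 284.8   0. ] 0.6
top peg_tip [543.7 216.5  98. ] 0.86
top tile [ 528.2 -172.     8. ] 0.76
top thin_stop [ 556.8 -223.     8. ] 0.77
top thick_stop [ 513.7 -109.1    8. ] 0.94
top jar [734.9  86.3   0. ] 0.58
top dish [726.2 277.5   0. ] 0.7
top burnisher [ 751.3 -165.8    5. ] 0.59
top tile rect [[528.7, -166.5], [90.6, 85.1], 19.2] 2719 0.55
top thin_stop rect [[554.2, -221.7], [109.2, 18.2], 19.6] 659 0.61
top thick_stop rect [[514.0, -108.1], [111.5, 37.9], 18.2] 1510 0.97
top stand rect [[527.0, 285.9], [92.0, 91.6], 13.6] 2542 0.81
top spacer rect [[534.4, 230.9], [36.9, 23.9], 15.4] 303 0.66
```

The top view shows the stand at about (152,281), with the peg pointing right to (185,266). The jig is at (420,277), with the thick bar on the left (world +y) and the thin bar on the right (world −y). The scene view agrees with that layout. The tool's y axis already lies along the stand's −y, so I'm moving over the stand now.

```bash
R='' ; 
python3 -m handwheel '[{"gripper":100,"travel":[0.023,-0.027,0],"twist":0},{"gripper":100,"travel":[0.023,-0.027,0],"twist":0},{"gripper":100,"travel":[0.023,-0.027,0],"twist":0},{"gripper":100,"travel":[0.023,-0.027,0],"twist":0},{"gripper":100,"travel":[0.023,-0.027,0],"twist":0}]' 60
python3 -m handwheel '[{"gripper":100,"travel":[0.023,-0.027,0],"twist":0},{"gripper":100,"travel":[0.023,-0.027,0],"twist":0},{"gripper":100,"travel":[0.023,-0.027,0],"twist":0},{"gripper":100,"travel":[0.023,-0.027,0],"twist":0},{"gripper":100,"travel":[0.023,-0.027,0],"twist":0}]'
python3 -m handwheel '[{"gripper":100,"travel":[0.023,-0.027,0],"twist":0},{"gripper":100,"travel":[0.023,-0.027,0],"twist":0},{"gripper":100,"travel":[0.023,-0.027,0],"twist":0},{"gripper":100,"travel":[0.023,-0.027,0],"twist":0},{"gripper":100,"travel":[0.023,-0.027,0],"twist":0}]'
```

```text
time_s: 3.02
ee_pos: [215.7, -399.0, 404.8]
ee_rot: [180.0, -0.0, 13.6]
force: [1.1, -0.2, -0.5]
gripper_width: 91.2
time_s: 3.43
ee_pos: [295.6, -240.6, 405.0]
ee_rot: [180.0, -0.0, 13.6]
force: [0.5, -0.5, -0.2]
gripper_width: 91.3
time_s: 3.85
ee_pos: [375.6, -82.2, 405.1]
ee_rot: [180.0, -0.1, 13.6]
force: [0.9, -1.1, 0.1]
gripper_width: 90.8
```

```bash
python3 -m handwheel '[{"gripper":100,"travel":[0.023,-0.027,0],"twist":0},{"gripper":100,"travel":[0.023,-0.027,0],"twist":0},{"gripper":100,"travel":[0.023,-0.027,0],"twist":0},{"gripper":100,"travel":[0.023,-0.027,0],"twist":0},{"gripper":100,"travel":[0.023,-0.027,0],"twist":0}]'
python3 -m handwheel '[{"gripper":100,"travel":[0.023,-0.027,0],"twist":0},{"gripper":100,"travel":[0.023,-0.027,0],"twist":0},{"gripper":100,"travel":[0.023,-0.027,0],"twist":0},{"gripper":100,"travel":[0.023,-0.027,0],"twist":0},{"gripper":100,"travel":[0,0,0],"twist":0}]'
python3 - <<'E'
from h import *
f=env.grab_frame("wrist"); cv2.imwrite("pics/w1.png",f["frame"][:,:,::-1])
s=env.state(); print(s["ee_pos"],s["ee_rot"],np.round(f["extrinsics"],3).tolist())
for t,z in (("spacer",39),("stand",0),("peg_tip",98)):
    for d in env.pinpoint("wrist",t)[:1]: print(t,np.round(plane(f,d["uv"],z)[0],1),np.round(d["uv"]),round(d["confidence"],2))
for t,z in (("spacer",129),("stand",10)):
    for d in env.trace("wrist",t)[:1]: print(t,"rect",[np.round(v,1).tolist() for v in rect(f,d["pixels"],z)],np.round(d["uv"]),round(d["confidence"],2))
E
```

```text
time_s: 4.27
ee_pos: [455.7, 76.2, 404.9]
ee_rot: [180.0, -0.0, 13.7]
force: [0.6, 0.1, 0.6]
gripper_width: 91.0
time_s: 4.68
ee_pos: [521.5, 205.6, 404.1]
ee_rot: [-179.9, -0.2, 13.8]
force: [0.9, 0.4, 1.3]
gripper_width: 91.5
[520.27266265 203.43481749 404.03978064] [-1.79985408e+02 -3.18291712e-03  1.38187573e+01] [[0.24, -0.939, -0.247, 591.418], [-0.971, -0.232, -0.059, 223.392], [-0.002, 0.254, -0.967, 383.948], [0.0, 0.0, 0.0, 1.0]]
spacer [536.6 235.8  39. ] [294. 204.] 0.74
stand [523.2 283.4   0. ] [254. 200.] 0.94
peg_tip [540.6 212.   98. ] [317. 216.] 0.6
spacer rect [[541.1, 237.0], [38.2, 14.8], 12.9] [287. 211.] 0.65
stand rect [[524.7, 285.5], [91.1, 89.4], 12.8] [248. 195.] 0.81
```

View pics/w1.png

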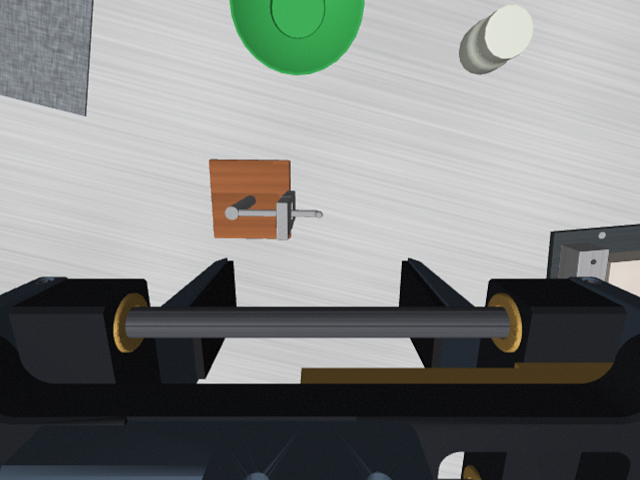

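The wrist view shows the rod top at (232,213), the peg tip at (321,214) and the spacer's top strip at about x 277–288, ending at row 239. I'll turn these into positions and crop for a closer look.

Run:
```python
from h import *
f=env.grab_frame("wrist"); 
rod=plane(f,[232,213],94)[0]; tip=plane(f,[320.5,214],98)[0]
print(rod,tip,np.hypot(*(tip-rod)[:2]),np.degrees(np.arctan2(tip[0]-rod[0],rod[1]-tip[1])))
print(np.round(plane(f,[[277,239],[288,239],[282.5,239]],129),1))
yaw=np.radians(13.5)
for r in (40,45,50):
    c=rod[:2]+r*np.array([np.sin(yaw),-np.cos(yaw)]); ux=np.array([np.cos(yaw),np.sin(yaw)]);uy=np.array([-np.sin(yaw),np.cos(yaw)])
    print(r,c,np.round(proj(f,[np.r_[c+a*ux*15+b*uy*4.5,129] for a,b in ((-1,-1),(-1,1),(1,1),(1,-1))])).tolist())
cv2.imwrite("pics/w1c.png",cv2.resize(f["frame"][170:260,210:330,::-1],None,fx=6,fy=6,interpolation=cv2.INTER_CUBIC))
```

```text
[520.8925651  278.62425777  94.        ] [539.17610046 202.12023276  98.        ] 78.65846113432299 13.440889252600952
[[516.8 232.7 129. ]
 [518.8 224.2 129. ]
 [517.8 228.5 129. ]]
40 [530.23037965 239.72946095] [[278.0, 239.0], [267.0, 239.0], [265.0, 202.0], [277.0, 202.0]]
45 [531.39760647 234.86761135] [[284.0, 239.0], [273.0, 239.0], [272.0, 202.0], [283.0, 202.0]]
50 [532.56483329 230.00576175] [[291.0, 239.0], [279.0, 239.0], [278.0, 202.0], [290.0, 202.0]]
```

View pics/w1c.png

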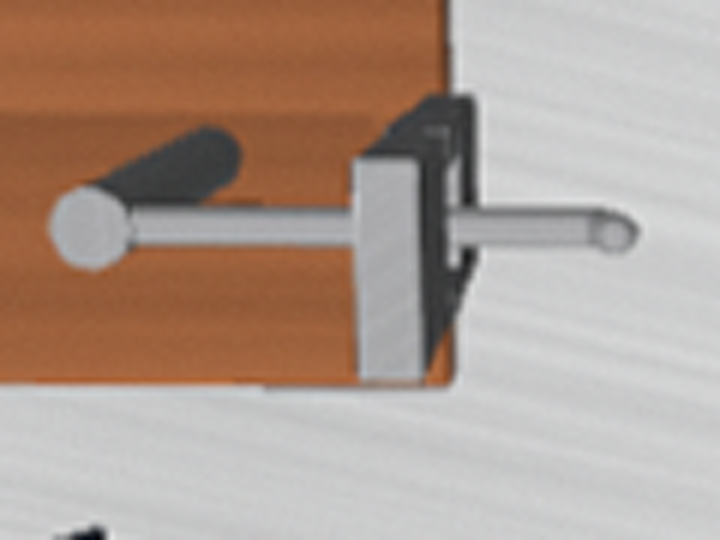

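The crop puts the rod top at (225,208), the tip at (312.7,208.8), and the spacer top's corners at (269,196), (279.5,196), (280.5,233) and (270,233.5). The arm had settled a little since the first picture, so I'm recomputing.

Run:
```python
from h import *
f=env.grab_frame("wrist"); s=env.state(); print(s["ee_pos"],s["ee_rot"],s["time_s"])
rod=plane(f,[225,208],94)[0]; tip=plane(f,[312.7,208.8],98)[0]
print(rod,tip,np.hypot(*(tip-rod)[:2]),np.degrees(np.arctan2(tip[0]-rod[0],rod[1]-tip[1])))
c=plane(f,[[269,196.2],[279.5,196.2],[280.5,233.3],[269.8,233.5]],129)
print(np.round(c,1)); m=c.mean(0); print(m, "yaw",np.degrees(np.arctan2(*((c[0]+c[1]-c[2]-c[3])[[1,0]]))))
d=np.r_[m[:2],292]-s["ee_pos"]; R=Ro.from_euler("xyz",s["ee_rot"],degrees=True); print("tool delta",R.inv().apply(d))
```

```text
[518.90747061 199.97627042 405.057636  ] [ 1.79991201e+02 -1.36932683e-02  1.35492315e+01] 5.0833
[523.98012462 285.47044392  94.        ] [542.16104361 209.86271117  98.        ] 77.76294147987716 13.520854458619544
[[548.8 245.7 129. ]
 [550.7 237.9 129. ]
 [522.1 231.  129. ]
 [519.9 239.2 129. ]]
[535.40079166 238.46424473 129.        ] yaw 13.042920035595435
tool delta [ 25.02426727 -33.57010936 113.05846571]
```

```bash
python3 -m handwheel '[{"gripper":100,"travel":[0.0125,-0.0168,0],"twist":0},{"gripper":100,"travel":[0.0125,-0.0168,0],"twist":0},{"gripper":100,"travel":[0,0,0.025],"twist":0},{"gripper":100,"travel":[0,0,0.025],"twist":0},{"gripper":100,"travel":[0,0,0],"twist":0}]'
python3 -m handwheel '[{"gripper":60,"travel":[0,0,0],"twist":0},{"gripper":60,"travel":[0,0,0],"twist":0}]'
python3 - <<'E'
from h import *
f=env.grab_frame("wrist"); cv2.imwrite("pics/w2.png",f["frame"][:,:,::-1])
s=env.state(); print(s["ee_pos"],s["ee_rot"],s["time_s"],s["gripper_width"])
E
```

```text
time_s: 5.5
ee_pos: [534.3, 238.6, 350.4]
ee_rot: [179.9, 0.5, 13.6]
force: [-0.8, 0.1, -0.7]
gripper_width: 91.1
time_s: 5.67
ee_pos: [536.0, 239.2, 356.1]
ee_rot: [-180.0, -0.1, 13.6]
force: [-0.8, 0.8, 1.2]
gripper_width: 80.7
[536.08343213 239.27753417 356.55415214] [-179.9744454    -0.18040961   13.58722564] 5.7167 76.61105422365242
```

View pics/w2.png

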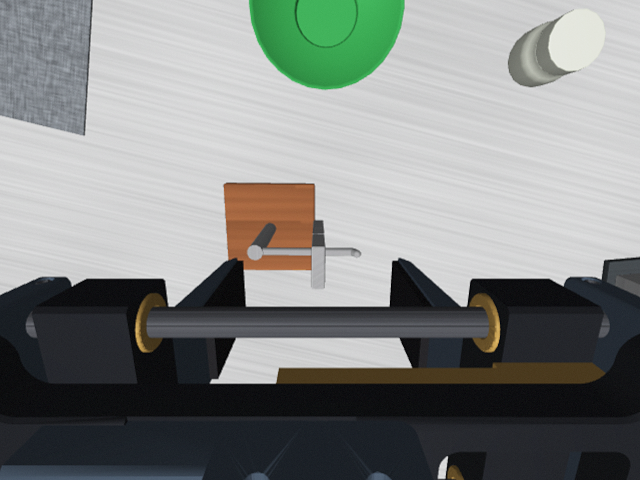

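The picture shows the spacer's top strip at column 318, rows 233–289. That is midway between the fingers (columns 244 and 391). Going down and gripping.

```bash
python3 -m handwheel '[{"gripper":60,"travel":[0,0,0.021],"twist":0},{"gripper":60,"travel":[0,0,0.021],"twist":0},{"gripper":60,"travel":[0,0,0.021],"twist":0},{"gripper":60,"travel":[0,0,0],"twist":0},{"gripper":60,"travel":[0,0,0],"twist":0}]'
python3 -m handwheel '[{"gripper":30,"travel":[0,0,0],"twist":0},{"gripper":30,"travel":[0,0,0],"twist":0},{"gripper":30,"travel":[0,0,0],"twist":0},{"gripper":20,"travel":[0,0,0],"twist":0},{"gripper":20,"travel":[0,0,0],"twist":0}]' 30
python3 -m handwheel '[{"gripper":0,"travel":[0,0,0],"twist":0},{"gripper":0,"travel":[0,0,0],"twist":0},{"gripper":0,"travel":[0,0,0],"twist":0},{"gripper":0,"travel":[0,0,0],"twist":0},{"gripper":0,"travel":[0,0,0],"twist":0}]' 60
```

```text
time_s: 6.13
ee_pos: [535.9, 239.4, 292.5]
ee_rot: [180.0, -0.0, 13.6]
force: [0.5, 0.6, 1.5]
gripper_width: 55.2
time_s: 6.55
ee_pos: [535.8, 239.5, 292.4]
ee_rot: [-180.0, -0.1, 13.6]
force: [0.6, -1.0, -0.3]
gripper_width: 24.4
time_s: 6.97
ee_pos: [535.7, 239.5, 291.8]
ee_rot: [180.0, -0.0, 13.6]
force: [0.7, -0.4, 1.5]
gripper_width: 8.8
```

```bash
python3 -m handwheel '[{"gripper":0,"travel":[0,0,-0.003],"twist":0},{"gripper":0,"travel":[0,0,-0.0035],"twist":0},{"gripper":0,"travel":[0,0,-0.003],"twist":0},{"gripper":0,"travel":[0,0,0],"twist":0},{"gripper":0,"travel":[0,0,0],"twist":0}]' 60
python3 - <<'E'
from h import *
f=env.grab_frame("wrist"); cv2.imwrite("pics/w3.png",f["frame"][150:450,150:490,::-1])
s=env.state(); print(s["ee_pos"],s["ee_rot"],s["time_s"],s["gripper_width"],s["force"],s["torque"])
E
```

```text
time_s: 7.38
ee_pos: [535.7, 239.5, 301.4]
ee_rot: [-180.0, -0.0, 13.6]
force: [0.5, -0.7, -1.0]
gripper_width: 8.4
[535.62404496 239.50329323 301.25107127] [ 1.79996114e+02 -1.13945473e-03  1.36226853e+01] 7.4333 8.807864121207539 [-0.62026643 -0.02145442 -1.19577768] [-0.01363638 -0.03202663  0.06703437]
```

View pics/w3.png

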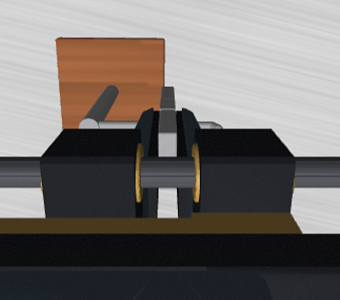

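The spacer is between the pads and raised 9.5 mm, with about 1.5 N of extra weight. Drawing it off along tool +y.

```bash
python3 -m handwheel '[{"gripper":0,"travel":[0,0.003,0],"twist":0},{"gripper":0,"travel":[0,0.006,0],"twist":0},{"gripper":0,"travel":[0,0.008,0],"twist":0},{"gripper":0,"travel":[0,0.008,0],"twist":0},{"gripper":0,"travel":[0,0.008,0],"twist":0}]' 60
python3 -m handwheel '[{"gripper":0,"travel":[0,0.008,0],"twist":0},{"gripper":0,"travel":[0,0.009,0],"twist":0},{"gripper":0,"travel":[0,0.012,0],"twist":0},{"gripper":0,"travel":[0,0.015,0],"twist":0},{"gripper":0,"travel":[0,0.020,0],"twist":0}]' 
python3 -m handwheel '[{"gripper":0,"travel":[0,0.020,-0.01],"twist":0},{"gripper":0,"travel":[0,0.010,-0.01],"twist":0},{"gripper":0,"travel":[0,0,0],"twist":0},{"gripper":0,"travel":[0,0,0],"twist":0},{"gripper":0,"travel":[0,0,0],"twist":0}]'
python3 - <<'E'
from h import *
f=env.grab_frame("top")
for t,z in (("tile",38),("thin_stop",38),("thick_stop",38)):
    for d in env.trace("top",t)[:1]: print(t,"rect",[np.round(v,1).tolist() for v in rect(f,d["pixels"],z)],d["pixels"].sum(),round(d["confidence"],2))
cv2.imwrite("pics/top1.png",cv2.resize(f["frame"][215:335,345:495,::-1],None,fx=5,fy=5,interpolation=cv2.INTER_CUBIC))
E
```

```text
time_s: 7.85
ee_pos: [543.6, 206.4, 301.1]
ee_rot: [180.0, 0.0, 13.6]
force: [-0.1, -0.4, -1.4]
gripper_width: 8.8
time_s: 8.27
ee_pos: [558.6, 144.4, 301.2]
ee_rot: [-180.0, -0.0, 13.7]
force: [0.8, -0.2, -1.1]
gripper_width: 8.8
time_s: 8.68
ee_pos: [565.3, 116.5, 321.2]
ee_rot: [-180.0, 0.0, 13.6]
force: [-0.0, 1.1, -1.8]
gripper_width: 8.6
tile rect [[528.7, -166.6], [91.2, 86.1], 19.9] 2752 0.87
thin_stop rect [[552.4, -221.2], [110.1, 20.7], 18.2] 743 0.72
thick_stop rect [[514.6, -108.2], [110.2, 36.6], 19.1] 1420 0.81
```

View pics/top1.png

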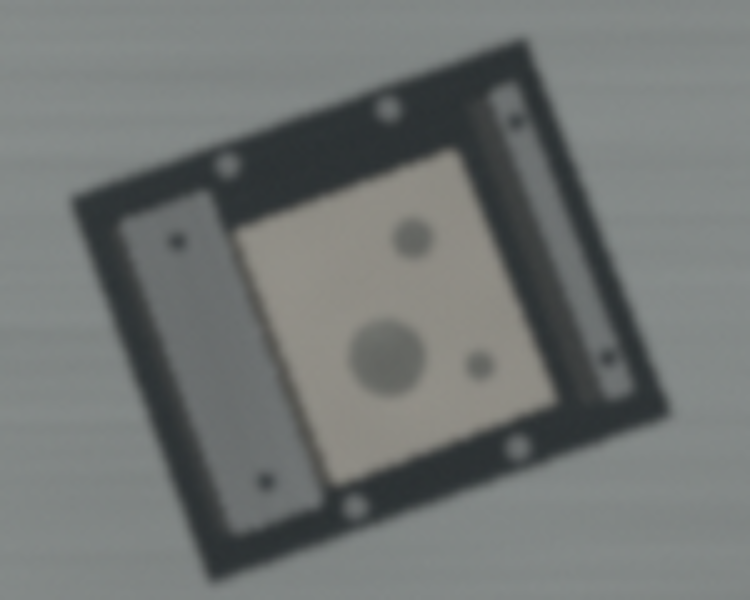

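The crop shows the tops of the thick bar, the tile and the thin bar clearly, so I'm computing their poses from the corners.

Run:
```python
from h import *
f=env.grab_frame("top")
Q=dict(thick=[(120,225),(208,190),(322,500),(232,536)],tile=[(235,230),(460,150),(556,403),(331,488)],thin=[(490,95),(518,80),(633,388),(610,402)])
for k,q in Q.items():
    p=plane(f,np.array(q)/5+[345,215],38)[:,:2]; x=(p[0]+p[1]-p[2]-p[3])/2; y=(p[0]+p[3]-p[1]-p[2])/2
    print(k,p.mean(0).round(1),"len",np.hypot(*x).round(1),np.hypot(*y).round(1),"yaw",np.degrees(np.arctan2(x[1],x[0])).round(2),np.degrees(np.arctan2(-y[0],y[1])).round(2))
    if k!="tile": 
        C=p.mean(0); C0=globals().get("C0",C)
d=C0-C; yaw=np.degrees(np.arctan2(-d[0],d[1])); print("bars dist",np.hypot(*d),"yaw",yaw)
s=env.state(); y=np.radians(19.2); ux=np.array([np.cos(y),np.sin(y)]);uy=np.array([-ux[1],ux[0]])
g=C+uy*(5+8)-ux*0; print("gap",g)
for off in (-75,0):
    t=np.r_[g+off*ux,s["ee_pos"][2]]; print(off,t,Ro.from_euler("xyz",s["ee_rot"],degrees=True).inv().apply(t-s["ee_pos"]))
print(s["ee_pos"],s["ee_rot"],s["time_s"],s["gripper_width"],s["force"])
```

```text
thick [ 513.5 -110.8] len 108.4 32.1 yaw 18.56 20.91
tile [ 527.8 -169.9] len 89.9 81.0 yaw 18.71 19.3
thin [ 553. -227.] len 109.1 10.1 yaw 18.57 28.5
bars dist 122.7386952991671 yaw 18.748732133254087
gap [ 548.71546382 -214.74715657]
-75 [ 477.88723605 -239.41215508  320.78984318] [-1.69261859e+02  3.25376109e+02  1.23839102e-01]
0 [ 548.71546382 -214.74715657  320.78984318] [-9.46083988e+01  3.18174922e+02  6.25190070e-02]
[565.33287664 116.77945675 320.78984318] [-1.79997183e+02  4.73342292e-02  1.36902126e+01] 8.9333 8.763679497997817 [-0.54021524  0.09361671 -0.92902087]
```

```bash
python3 -m handwheel '[{"gripper":0,"travel":[-0.006,0.012,0],"twist":0},{"gripper":0,"travel":[-0.012,0.024,0],"twist":0},{"gripper":0,"travel":[-0.014,0.027,0],"twist":0},{"gripper":0,"travel":[-0.014,0.027,0],"twist":0},{"gripper":0,"travel":[-0.014,0.027,0],"twist":0}]'
python3 -m handwheel '[{"gripper":0,"travel":[-0.014,0.027,0],"twist":0},{"gripper":0,"travel":[-0.014,0.027,0],"twist":0},{"gripper":0,"travel":[-0.014,0.027,0],"twist":0},{"gripper":0,"travel":[-0.014,0.027,0],"twist":0},{"gripper":0,"travel":[-0.014,0.027,0],"twist":0}]'
python3 -m handwheel '[{"gripper":0,"travel":[-0.014,0.027,0],"twist":0},{"gripper":0,"travel":[-0.014,0.027,0],"twist":0},{"gripper":0,"travel":[-0.008,0.015,0],"twist":-0.044},{"gripper":0,"travel":[-0.003,0.005,0],"twist":-0.045},{"gripper":0,"travel":[0,0,0],"twist":0}]'
python3 -m handwheel '[{"gripper":0,"travel":[0,0,0],"twist":0},{"gripper":0,"travel":[0,0,0],"twist":0}]'
python3 - <<'E'
from h import *
f=env.grab_frame("wrist"); cv2.imwrite("pics/w4.png",f["frame"][:,:,::-1]); np.savez("w4.npz",**f)
s=env.state(); print(s["ee_pos"],s["ee_rot"],s["time_s"],s["gripper_width"])
for t,z in (("tile",38),("thin_stop",38),("thick_stop",38)):
    for d in env.trace("wrist",t)[:1]: print(t,"rect",[np.round(v,1).tolist() for v in rect(f,d["pixels"],z)],d["pixels"].sum(),round(d["confidence"],2))
E
```

```text
time_s: 9.35
ee_pos: [534.0, -13.2, 321.1]
ee_rot: [180.0, 0.0, 13.7]
force: [0.7, 0.0, -2.2]
gripper_width: 8.9
time_s: 9.77
ee_pos: [497.5, -161.1, 321.2]
ee_rot: [180.0, 0.0, 13.6]
force: [0.6, 0.3, -1.0]
gripper_width: 8.7
time_s: 10.18
ee_pos: [477.4, -242.4, 321.1]
ee_rot: [180.0, 0.0, 18.6]
force: [0.2, 0.9, -1.4]
gripper_width: 8.6
time_s: 10.35
ee_pos: [478.2, -240.2, 321.2]
ee_rot: [-180.0, 0.0, 18.7]
force: [0.3, -0.5, -1.5]
gripper_width: 8.8
[ 478.32195173 -240.03190195  321.21646972] [-1.79986424e+02  8.17681629e-03  1.87289037e+01] 10.4 9.030004522569401
tile rect [[528.5, -170.6], [89.5, 80.5], 19.8] 12544 0.6
thin_stop rect [[552.9, -226.0], [109.6, 11.5], 18.7] 2115 0.7
thick_stop rect [[515.3, -116.1], [108.9, 41.6], 18.7] 7138 0.93
```

View pics/w4.png

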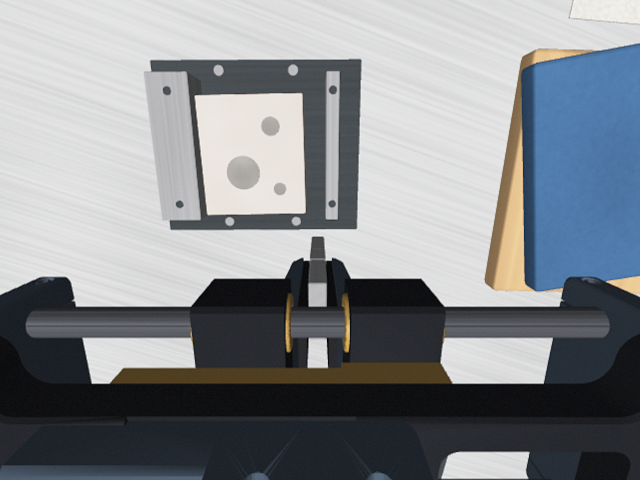

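The wrist view shows the tile's right edge at columns 303–305 and the thin bar's left edge at column 326 (rows 71–219), with the held spacer at column ~317. I'm measuring these edges to sub-pixel and the spacer's offset in the tool frame.

Run:
```python
from h import *
f=dict(np.load("w4.npz")); s=env.state(); R=Ro.from_euler("xyz",s["ee_rot"],degrees=True)
T=lambda uv,z: R.inv().apply(plane(f,uv,z)-s["ee_pos"]).round(1)
g=cv2.cvtColor(f["frame"],cv2.COLOR_RGB2GRAY).astype(float)
def edge(r,a,b):
    d=np.diff(cv2.GaussianBlur(g,(3,3),0)[r,a:b]); w=np.abs(d)**2; return a+.5+(w*np.arange(len(d))).sum()/w.sum()
for nm,a,b,rows in (("tile R",297,311,(105,205)),("thin L",320,330,(80,212)),("thin R",334,346,(80,212)),("thickR",0,0,())):
    for r in rows: e=np.median([edge(k,a,b) for k in range(r-4,r+5)]); print(nm,r,round(e,2),T([[e,r]],38)[0])
print("tile ends",T([[250,94],[258,214.5]],38)[:,0]," thin ends",T([[332,71],[332,219.5]],38)[:,0])
for r in (240,246,252,258,265,275): print(r,np.round(g[r,300:335]).astype(int).tolist())
zt=129+s["ee_pos"][2]-291.9
print("spacer pred cols top", [proj(f,s["ee_pos"]+R.apply([x,y,s["ee_pos"][2]-z])).round(1)[0].tolist() for x in (-15,15) for y in (-4.5,4.5) for z in (zt,zt-90)])
```

```text
tile R 105 302.16 [106.1 -11.3 283.3]
tile R 205 305.16 [ 31.5  -9.9 283.3]
thin L 80 325.81 [123.    6.1 283.3]
thin L 212 325.1 [ 25.8   6.1 283.3]
thin R 80 339.05 [123.   15.7 283.3]
thin R 212 337.28 [ 25.8  15.9 283.3]
tile ends [113.7  23.9]  thin ends [129.   19.7]
240 [221, 223, 224, 226, 226, 226, 227, 228, 229, 229, 227, 181, 70, 71, 72, 73, 70, 70, 72, 71, 73, 73, 69, 94, 178, 228, 222, 220, 221, 223, 221, 221, 224, 224, 225]
246 [223, 223, 222, 223, 222, 223, 222, 221, 222, 225, 211, 110, 70, 70, 71, 72, 71, 73, 70, 71, 70, 71, 71, 71, 149, 235, 229, 228, 228, 228, 227, 225, 223, 225, 223]
252 [225, 224, 225, 224, 223, 223, 222, 222, 223, 213, 146, 65, 71, 75, 73, 71, 74, 75, 72, 73, 75, 75, 73, 67, 98, 178, 224, 221, 220, 221, 221, 221, 222, 222, 220]
258 [142, 82, 75, 142, 233, 227, 225, 225, 227, 210, 114, 110, 111, 111, 114, 114, 113, 113, 115, 114, 116, 115, 112, 111, 110, 162, 227, 222, 219, 220, 223, 200, 72, 91, 115]
265 [33, 37, 31, 18, 13, 13, 13, 10, 15, 54, 89, 77, 75, 72, 72, 71, 73, 72, 72, 73, 75, 74, 72, 76, 75, 63, 19, 11, 13, 8, 13, 18, 31, 37, 36]
275 [35, 29, 13, 11, 11, 12, 10, 9, 46, 97, 77, 74, 72, 72, 72, 73, 72, 73, 73, 77, 75, 75, 75, 74, 76, 75, 61, 7, 11, 11, 13, 14, 13, 25, 40]
spacer pred cols top [[308.6, 338.5], [311.6, 273.1], [327.2, 338.5], [323.7, 273.1], [308.1, 280.5], [311.4, 234.1], [327.6, 280.5], [323.8, 234.1]]
```

The spacer's edges match the prediction to 0.3 mm. The gap is 16.7 mm, its middle lies at tool y = −2.2, and the tile's middle is at tool x = +69. Moving over it and then down.

```bash
python3 -m handwheel '[{"gripper":0,"travel":[0.010,0,0],"twist":0},{"gripper":0,"travel":[0.02,-0.001,0],"twist":0},{"gripper":0,"travel":[0.02,-0.001,0],"twist":0},{"gripper":0,"travel":[0.014,0,0],"twist":0},{"gripper":0,"travel":[0.005,0,0],"twist":0}]'
python3 -m handwheel '[{"gripper":0,"travel":[0,0,0],"twist":0},{"gripper":0,"travel":[0,0,0],"twist":0},{"gripper":0,"travel":[0,0,0.008],"twist":0},{"gripper":0,"travel":[0,0,0.008],"twist":0},{"gripper":0,"travel":[0,0,0],"twist":0}]'
python3 - <<'E'
from h import *
s=env.state(); p0=np.array([478.32195173,-240.03190195,321.21646972])
print(Ro.from_euler("xyz",[180,0,18.72],degrees=True).inv().apply(s["ee_pos"]-p0),s["ee_pos"],s["ee_rot"],s["force"],s["torque"])
E
```

```text
time_s: 10.97
ee_pos: [545.3, -215.5, 321.2]
ee_rot: [180.0, -0.1, 18.8]
force: [-0.0, -0.4, -1.3]
gripper_width: 8.6
time_s: 11.38
ee_pos: [541.8, -216.6, 303.1]
ee_rot: [-179.8, 0.2, 18.7]
force: [-0.3, -0.2, -0.9]
gripper_width: 9.0
[67.62150992 -1.82291184 18.09821604] [ 541.78111725 -216.60273375  303.11825368] [-179.83989532    0.19810671   18.68283718] [-0.28849786 -0.20872522 -0.87846009] [0.03212393 0.05493335 0.04230102]
```

```bash
python3 -m handwheel '[{"gripper":0,"travel":[0,0,0.004],"twist":0},{"gripper":0,"travel":[0,0,0.004],"twist":0},{"gripper":0,"travel":[0,0,0.004],"twist":0},{"gripper":0,"travel":[0,0,0.004],"twist":0},{"gripper":0,"travel":[0,0,0],"twist":0}]'
python3 - <<'E'
from h import *
f=env.grab_frame("wrist"); a=f["frame"][60:300,140:380,::-1]
g=env.grab_frame("scene"); b=g["frame"][230:370,130:290,::-1]
b=cv2.resize(b,None,fx=3,fy=3,interpolation=cv2.INTER_CUBIC)
a=cv2.resize(a,(420,420)); cv2.imwrite("pics/w5.png",np.hstack([a[:420,:310],b[:420]]))
s=env.state(); print(s["ee_pos"],s["ee_rot"],s["force"],s["torque"])
E
```

```text
time_s: 11.8
ee_pos: [542.8, -216.5, 288.3]
ee_rot: [-179.9, 0.1, 18.7]
force: [-0.5, 0.1, -1.5]
gripper_width: 8.4
[ 543.07811072 -216.55950371  289.08254047] [-1.79993645e+02  1.46149425e-02  1.87264775e+01] [-0.5623911   0.34681011 -1.94540832] [-0.00491731  0.00759743  0.01338188]
```

View pics/w5.png

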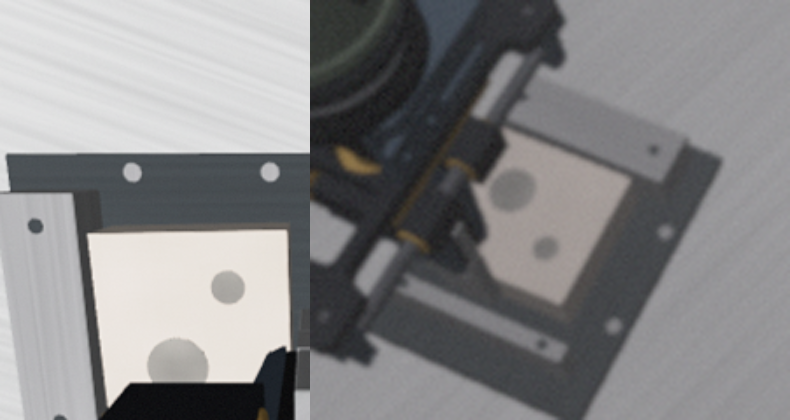

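In the scene half the spacer blade sits between the thin bar and the tile (around 470,245), and no contact force shows. Going down another 24 mm.

```bash
python3 -m handwheel '[{"gripper":0,"travel":[0,0,0.003],"twist":0},{"gripper":0,"travel":[0,0,0.004],"twist":0},{"gripper":0,"travel":[0,0,0.004],"twist":0},{"gripper":0,"travel":[0,0,0],"twist":0},{"gripper":0,"travel":[0,0,0],"twist":0}]'
python3 -m handwheel '[{"gripper":0,"travel":[0,0,0.004],"twist":0},{"gripper":0,"travel":[0,0,0.004],"twist":0},{"gripper":0,"travel":[0,0,0.004],"twist":0},{"gripper":0,"travel":[0,0,0],"twist":0},{"gripper":0,"travel":[0,0,0],"twist":0}]'
python3 -m handwheel '[{"gripper":0,"travel":[0,0,0],"twist":0},{"gripper":0,"travel":[0,0,0],"twist":0},{"gripper":0,"travel":[0,0,0],"twist":0}]'
```

```text
time_s: 12.32
ee_pos: [543.0, -216.5, 277.8]
ee_rot: [-180.0, 0.0, 18.7]
force: [-0.3, 1.4, -1.9]
gripper_width: 8.8
time_s: 12.73
ee_pos: [543.0, -216.5, 265.8]
ee_rot: [-180.0, 0.0, 18.7]
force: [-0.3, 0.4, -1.2]
gripper_width: 8.9
time_s: 12.98
ee_pos: [543.2, -216.6, 266.5]
ee_rot: [180.0, -0.0, 18.7]
force: [0.7, 0.1, -1.4]
gripper_width: 8.5
```

```bash
python3 -m handwheel '[{"gripper":0,"travel":[0,-0.001,0],"twist":0},{"gripper":0,"travel":[0,-0.001,0],"twist":0},{"gripper":0,"travel":[0,-0.001,0],"twist":0},{"gripper":0,"travel":[0,-0.001,0],"twist":0},{"gripper":0,"travel":[0,-0.001,0],"twist":0}]'
python3 -m handwheel '[{"gripper":0,"travel":[0,0,0],"twist":0},{"gripper":0,"travel":[0,0,0],"twist":0},{"gripper":0,"travel":[0,-0.001,0],"twist":0},{"gripper":0,"travel":[0,0,0],"twist":0},{"gripper":0,"travel":[0,0,0],"twist":0}]'
python3 -m handwheel '[{"gripper":0,"travel":[0,-0.001,0],"twist":0},{"gripper":0,"travel":[0,0,0],"twist":0},{"gripper":0,"travel":[0,0,0],"twist":0}]'
```

```text
time_s: 13.4
ee_pos: [541.5, -212.0, 266.3]
ee_rot: [179.9, -0.0, 18.8]
force: [-0.1, -2.9, -1.8]
gripper_width: 8.8
time_s: 13.82
ee_pos: [541.2, -211.0, 266.3]
ee_rot: [180.0, -0.0, 18.7]
force: [-0.8, -1.5, -1.6]
gripper_width: 8.7
time_s: 14.07
ee_pos: [540.8, -209.9, 266.3]
ee_rot: [180.0, -0.0, 18.7]
force: [0.5, -2.0, -1.3]
gripper_width: 8.6
```

```bash
python3 -m handwheel '[{"gripper":0,"travel":[0,-0.0005,0],"twist":0},{"gripper":0,"travel":[0,0,0],"twist":0},{"gripper":0,"travel":[0,0,0],"twist":0}]'
python3 -m handwheel '[{"gripper":0,"travel":[0,-0.0005,0],"twist":0},{"gripper":0,"travel":[0,0,0],"twist":0},{"gripper":0,"travel":[0,0,0],"twist":0}]'
python3 -m handwheel '[{"gripper":0,"travel":[0,-0.0005,0],"twist":0},{"gripper":0,"travel":[0,0,0],"twist":0},{"gripper":0,"travel":[0,0,0],"twist":0}]'
```

```text
time_s: 14.32
ee_pos: [540.7, -209.5, 266.3]
ee_rot: [180.0, -0.0, 18.7]
force: [-0.4, -0.9, -1.7]
gripper_width: 8.8
time_s: 14.57
ee_pos: [540.5, -209.0, 266.3]
ee_rot: [180.0, -0.0, 18.7]
force: [0.4, -1.7, -1.4]
gripper_width: 8.9
time_s: 14.82
ee_pos: [540.4, -208.5, 266.3]
ee_rot: [180.0, -0.0, 18.7]
force: [0.4, -1.4, -1.0]
gripper_width: 8.8
```

```bash
python3 -m handwheel '[{"gripper":0,"travel":[0,-0.0005,0],"twist":0},{"gripper":0,"travel":[0,0,0],"twist":0},{"gripper":0,"travel":[0,0,0],"twist":0}]'
python3 -m handwheel '[{"gripper":0,"travel":[0,-0.0005,0],"twist":0},{"gripper":0,"travel":[0,0,0],"twist":0},{"gripper":0,"travel":[0,0,0],"twist":0}]'
python3 - <<'E'
from h import *
s=env.state(); f=env.grab_frame("wrist"); cv2.imwrite("pics/w6.png",f["frame"][100:340,100:420,::-1])
d=env.state(); print(s["ee_pos"],s["force"],s["torque"],d["force"],d["torque"])
E
```

```text
time_s: 15.07
ee_pos: [540.4, -208.2, 266.3]
ee_rot: [180.0, -0.0, 18.7]
force: [1.2, -2.4, -1.4]
gripper_width: 8.9
time_s: 15.32
ee_pos: [540.3, -207.9, 266.3]
ee_rot: [179.9, -0.0, 18.7]
force: [1.6, -5.0, -3.7]
gripper_width: 9.0
[ 540.28258929 -207.92314945  266.33939157] [ 1.56563569 -4.95328613 -3.69821662] [-1.02004688 -0.48619278  0.03329518] [ 2.87574085 -5.53753335 -3.72518375] [-1.11232951 -0.48973826  0.0484887 ]
```

View pics/w6.png

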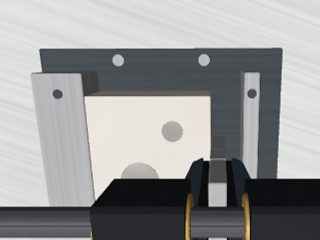

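The tile now looks to be touching the thick bar, and the reaction has risen to about 6 N. I'm checking the tile's yaw and flushness from this wrist view.

Run:
```python
from h import *
f=env.grab_frame("wrist"); s=env.state(); R=Ro.from_euler("xyz",[180,0,18.72],degrees=True)
T=lambda uv,z: R.inv().apply(plane(f,uv,z)-s["ee_pos"])
g=cv2.GaussianBlur(cv2.cvtColor(f["frame"],cv2.COLOR_RGB2GRAY),(3,3),0).astype(float)
def fit(nm,c,r0,r1,w=6):
    P=[]
    for r in range(r0,r1,3):
        d=np.abs(np.diff(g[r,c-w:c+w])); k=d.argmax(); P.append(T([[c-w+.5+(d[max(k-1,0):k+2]*np.arange(max(k-1,0),max(k-1,0)+len(d[max(k-1,0):k+2]))).sum()/d[max(k-1,0):k+2].sum(),r]],38)[0])
    P=np.array(P); k=np.polyfit(P[:,0],P[:,1],1); res=P[:,1]-np.polyval(k,P[:,0]); ok=np.abs(res)<1; k=np.polyfit(P[ok,0],P[ok,1],1)
    print(nm,"slope",k[0].round(4),"y@0",k[1].round(2),"y@40",np.polyval(k,40).round(2),"n",ok.sum(),"std",res[ok].std().round(2))
fit("tile R",310,205,250); fit("thin L",344,180,270); fit("thin R",358,180,270)
E=lambda r:[(round(c),) for c in np.where(np.abs(np.diff(g[r,120:380]))>10)[0]+120]
for r in (210,240,270): print(r,[int(c[0]) for c in E(r)])
# top-face far edge of tile
P=[]
for c in range(200,300,5):
    col=g[180:215,c]; k=np.abs(np.diff(col)).argmax(); P.append(T([[c,180.5+k]],38)[0])
P=np.array(P); k=np.polyfit(P[:,1],P[:,0],1); print("tile far edge slope",-k[0].round(4))
e=env.grab_frame("top")
for t in ("tile","thin_stop","thick_stop"):
    for d in env.trace("wrist",t)[:1]: print(t,[np.round(v,2).tolist() for v in rect(f,d["pixels"],38)],round(d["confidence"],2))
```

```text
tile R slope 0.0025 y@0 -4.61 y@40 -4.51 n 15 std 0.01
thin L slope -0.0047 y@0 16.75 y@40 16.56 n 27 std 0.2
thin R slope -0.0039 y@0 26.24 y@40 26.09 n 30 std 0.09
210 [182, 183, 184, 185, 186, 308, 309, 310, 311, 342, 343, 344, 357, 358, 359, 378]
240 [139, 186, 187, 188, 189, 265, 266, 267, 276, 277, 278, 308, 309, 310, 311, 342, 343, 344, 356, 357, 358, 376, 377, 378]
270 [143, 144, 189, 191, 192, 222, 223, 254, 255, 286, 287, 288, 289, 307, 308, 309, 324, 325, 326, 344, 345, 346, 347, 355, 356, 357, 375, 376, 377, 378]
tile far edge slope -0.0004
tile [[538.92, -162.26], [73.18, 80.61], 18.75] 0.72
thin_stop [[572.84, -218.67], [70.86, 12.07], 19.22] 0.78
thick_stop [[526.12, -112.76], [91.24, 41.87], 19.04] 0.98
```

The gap from tile to thin bar is 21.2 mm, against 21 mm when flush, and the relative yaw is about 0.007 rad. Adding a little more press, then I'll check that it holds steady.

```bash
python3 -m handwheel '[{"gripper":0,"travel":[0,-0.0004,0],"twist":0},{"gripper":0,"travel":[0,0,0],"twist":0},{"gripper":0,"travel":[0,0,0],"twist":0},{"gripper":0,"travel":[0,0,0],"twist":0},{"gripper":0,"travel":[0,0,0],"twist":0}]'
python3 -m handwheel '[{"gripper":0,"travel":[0,0,0],"twist":0},{"gripper":0,"travel":[0,0,0],"twist":0},{"gripper":0,"travel":[0,0,0],"twist":0},{"gripper":0,"travel":[0,0,0],"twist":0},{"gripper":0,"travel":[0,0,0],"twist":0}]'
python3 - <<'E'
from h import *
F=[];T=[]
for i in range(10): env.grab_frame("wrist"); s=env.state(); F.append(s["force"]);T.append(s["torque"])
F=np.array(F); y=np.radians(18.72); print("push",(F@[np.sin(y),-np.cos(y),0]).round(1),F.mean(0).round(2),np.mean(T,0).round(2))
print(s["ee_pos"],s["ee_rot"],s["gripper_width"],s["time_s"])
f=env.grab_frame("wrist"); g=cv2.cvtColor(f["frame"],cv2.COLOR_RGB2GRAY); print(g[262,296:345:2].tolist())
R=Ro.from_euler("xyz",s["ee_rot"],degrees=True)
for z in (103,20): print(z,proj(f,s["ee_pos"]+R.apply([[15,-4.5,s["ee_pos"][2]-z],[15,4.5,s["ee_pos"][2]-z]])).round(1).tolist())
cv2.imwrite("pics/w7.png",cv2.resize(f["frame"][180:300,250:410,::-1],None,fx=4,fy=4,interpolation=cv2.INTER_CUBIC))
E
```

```text
time_s: 16.03
ee_pos: [540.2, -207.7, 266.4]
ee_rot: [179.9, -0.0, 18.7]
force: [2.0, -5.0, -4.0]
gripper_width: 9.0
time_s: 16.45
ee_pos: [540.2, -207.8, 266.4]
ee_rot: [179.9, -0.0, 18.7]
force: [2.4, -6.2, -2.7]
gripper_width: 8.8
push [5.2 5.8 5.4 6.2 5.6 6.4 5.5 5.7 6.4 5.9] [ 2.25 -5.39 -2.88] [-1.28 -0.52  0.05]
[ 540.21637078 -207.74942206  266.40752915] [ 1.79878460e+02 -4.50768490e-02  1.87439118e+01] 8.682877379029085 16.95
[32, 34, 35, 33, 9, 8, 27, 91, 72, 73, 72, 71, 71, 72, 73, 17, 10, 12, 38, 34, 34, 33, 33, 82, 188]
103 [[308.4, 280.9], [327.9, 280.9]]
20 [[311.4, 236.9], [324.2, 236.9]]
```

View pics/w7.png

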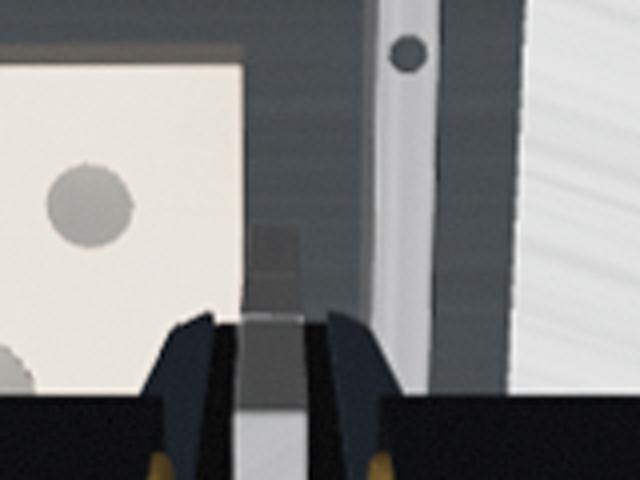

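The picture shows the blade against the tile's edge at crop column ~245, upright, with the thin bar's side open. The push is steady at about 5.8 N. I'll add slightly more for margin.

```bash
python3 -m handwheel '[{"gripper":0,"travel":[0,-0.0005,0],"twist":0},{"gripper":0,"travel":[0,0,0],"twist":0},{"gripper":0,"travel":[0,0,0],"twist":0},{"gripper":0,"travel":[0,0,0],"twist":0},{"gripper":0,"travel":[0,0,0],"twist":0}]'
python3 -m handwheel '[{"gripper":0,"travel":[0,0,0],"twist":0},{"gripper":0,"travel":[0,0,0],"twist":0},{"gripper":0,"travel":[0,0,0],"twist":0},{"gripper":0,"travel":[0,0,0],"twist":0},{"gripper":0,"travel":[0,0,0],"twist":0}]'
python3 - <<'E'
from h import *
F=[]
for i in range(20): env.grab_frame("wrist"); s=env.state(); F.append(s["force"])
F=np.array(F); y=np.radians(18.72); print("push",(F@[np.sin(y),-np.cos(y),0]).round(1),F.mean(0).round(2))
print(s["ee_pos"],s["ee_rot"],s["gripper_width"],s["time_s"])
E
```

```text
time_s: 17.42
ee_pos: [540.1, -207.5, 266.5]
ee_rot: [179.8, -0.1, 18.8]
force: [1.8, -6.1, -3.0]
gripper_width: 8.9
time_s: 17.83
ee_pos: [540.1, -207.5, 266.5]
ee_rot: [179.8, -0.0, 18.8]
force: [2.3, -6.2, -3.1]
gripper_width: 8.7
push [7.8 7.3 7.1 6.9 8.1 7.3 6.7 6.6 7.7 6.7 7.5 6.6 7.3 7.6 7.2 6.  5.7 6.5
 6.8 7.6] [ 2.29 -6.66 -2.94]
[ 540.13765124 -207.52778123  266.47608593] [ 1.79829368e+02 -5.11155626e-02  1.87575531e+01] 8.944955303063262 18.8333
```

The push holds steady at about 7 N, with the grip closed on 9 mm and the tool upright. Handing in.

```bash
python3 -c "
from workcell import env
print(env.job_done()); s=env.state(); print(s['force'],s['gripper_width'],s['time_s'])"
```

```text
the job is handed in; nothing more can be done
None
the job is handed in; nothing more can be done
```

I lifted the spacer 9.5 mm, drew it off the peg, and lowered it into the 16.7 mm gap beside the thin bar, at the tile's middle. Its underside came to about 13 mm above the table, 5 mm above the base plate. I then pushed the tile about 5 mm until it met the thick bar, and handed the job in at about 19 s, still gripping and pressing.

- **Flushness:** the gap from tile to thin bar measured 21.2 mm, against 21.0 mm when flush. The tile's yaw relative to the bars was about 0.007 rad. I took these before the last 0.9 mm of commanded press and did not repeat them.
- **Push and grip:** the push was steady at 6–8 N, which should leave over 1.5 N on the thick bar after 1–3 N of friction. I couldn't measure the force at the bar directly. The grip was commanded at 60 N and closed on 9 mm.
- **Uprightness:** the spacer was upright to about 0.01 rad, checked before the last 0.5 mm of press.
- **Bystanders:** I kept clear of the jar, dish and burnisher, but didn't re-measure where they were at the end.
- **Failed or disagreeing checks:** no check failed. One reading was unexpected: 0.4 mm of extra press raised the push by only about 0.3 N, so I added 0.5 mm more and it rose to about 7 N. The hand-in gave no verdict.

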